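# Pry open the recorder hatch and reset it

### The arm

A 6-joint arm with a two-finger parallel gripper is mounted at the origin on the work surface. World frame = base frame: x ahead of the robot, y to its left, z up, the work surface at z = 0. Lengths are in m, angles in rad, forces in N, time in s.
With the tool pointing down it reaches from about 0.375 to 0.975 m from the base axis. Payload 3.8 kg.
Tool frame: the origin (TCP) lies midway between the tips of the shut fingers; the grasp point (between the pads) lies 19 mm behind it; z points along the fingers, y is the direction in which the jaws open and shut (so a half turn about z gives the same grasp; the last joint's range is limited). The gripper opens to 85 mm and grips with 20 to 120 N. Pads are 22 mm wide; open, the fingers measure 114 mm over their backs; the gripper's body (76 mm by 85 mm) begins 54 mm behind the grasp point. The pads swing forward as they close: fully open they stand 13 mm farther back than shut.
Start: joints at [1.168, 0.264, 1.604, -0, 1.274, -0.037], TCP at [0.241, 0.63, 0.231] pointing down, gripper open.
Joint ranges: [-2.63, 2.63], [-0.94, 2.18], [0.31, 2.57], [-1.31, 4.45], [0, 2.66], [-2.55, 2.55]. Speed limits (rad/s): [2.57, 2.57, 3.14, 3.14, 3.14, 3.14].

### API

Orientations are given as a rotation vector (axis times angle).
In Python, from workcell import bot gives the robot as it stands.
- The arm moves only by the shell command python3 -m inch 'ROWS' [FORCE]. ROWS is JSON, a list of rows, each an object of numbers: "dx", "dy", "dz": the shift along the tool's x, y, z in m; "ax", "ay", "az": the turn, a rotation vector about the tool's x, y, z in degrees; "fingers": the opening, from -1 (shut) to 1 (fully open). A call has 1 to 20 rows; each row is the pose to reach, as a shift and turn from the pose measured when the call began, along the tool's axes at that moment; what a row does not reach only later rows make up. A row lasts 1/8 s, in which the tool goes at most 62.5 mm and 10.7 degrees, less where a joint would pass 70% of its speed; a pose out of reach is approached as far as the arm can. A call with a gripper value outside its range is refused whole. The fingers move at their own pace and stop on an object; FORCE is the grip in N (left out, the last holds). Time passes only in rows, so rows that repeat a pose let the fingers close. It gives the time, the measured TCP pose, the force and the opening at its end, in the units of the state.
- bot.read_state(): the state, without advancing time (a new reading comes with each control period).
- bot.read_camera(name): name is "scene" or "top" or "wrist"; returns (picture, depth): 400x640x3 uint8, blue, green, red; 400x640 float32, m along the optical axis (not along the pixel's ray), 0 where there is no reading.
- bot.get_calibration(name): a dict with "intrinsics" (3x3 intrinsics, pixels), "distortion" ([k1, k2, p1, p2, k3] as OpenCV has them; the pictures are not rectified), "view" (4x4, takes a point from world to camera coordinates). Camera axes: x right, y down, z forward; pixel columns grow to the right and rows downward; lengths in m; the calibration is good to about 2 mm. A picture is of the moment at which its call begins: read the wrist's pose just before it. get_calibration takes no time and is no camera call; for the wrist camera it gives the pose at the moment of the call.
- bot.finish_job(): hands the job in, once; it reports no verdict.
Trained networks look in the newest picture that a camera, given by its name, has taken for a name from the list of things; names that differ only in an ending like _2 or _b are one class to them, and where a whole thing is asked for, a point or a joint stands for the part that bears it (a point fixed in the world has none). Each returns a list of dicts, best first, with "p" (0 to 1); they miss things now and then, are a little off and sometimes report something else, mostly with a low value. They report only what shows in the picture. A call takes as long as a camera call. They do not tell look-alikes from the thing itself.
- bot.masks_of(camera, thing): "region" (400x640 bool, what is visible of it) and "box" ([left, top, right, bottom] in pixels, round what is visible of it).
The state is a dict: "time": time; "q": joint angles; "joint_vel": joint speeds; "joint_torque": joint torques, N m; "tool_pos": TCP position; "tcp_rot": TCP orientation; "wrist_force": force on the tool from outside, world axes, zero at the start; "torque": the same for the moment, N m; "width": opening from 0.0 (shut) to 1.0 (fully open).
Only numpy, scipy, OpenCV 4.12 (cv2) and the standard library are available. Lean on these libraries where they do the work, as an engineer would, in place of code of your own. Each camera call takes 0.05 s, during which the arm holds its last target. There are 200 camera calls.

### The job

Reset the biosignal recorder: with the yellow pry tool, not with the fingers, lever its orange hatch up from the front gap until it stands open about square to the sloping panel or further. Then press the red reset button inside fully in and let it go. Leave the pry tool lying flat on its black mat and the hatch open, and do not shift or tip the cream jar, the mouse or the electrode box.

Things in the scene. Friction and masses are not known exactly. Their poses are not given: they have to be found in the camera images.
- recorder: white desktop recorder, purple top, fixed; 180 wide (y), x from -80 to +90 mm, 172 high. Origin: centre of underside; front faces its -x, the robot. The front is upright to 115 mm; from that front edge (x=-80, z=115) a panel slopes up to the back, 0.5 rad from level. Its middle 86 mm (y) is a compartment under the orange hatch; the cheeks beside it are flush with the hatch top.
- slot (a point): middle of the front gap under the hatch: x=-82.6, y=0, z=119.8 mm in the recorder's frame (its axes too). The gap is 11 mm high, square to the slope, between front wall (8 mm thick) and the shut hatch's underside, 80 wide, and runs in along the slope, forwards and up at 0.5 rad. A blade can go in 45 mm. Behind the wall the floor is 26 mm below the wall top.
- hinge (a point): middle of the hatch's hinge line, the hatch's upper far edge, level along the recorder's y: x=-7.7, y=0, z=170.4 mm in the recorder's frame; that is 90 mm up the slope from the front edge and 14 mm out from it (the gap's middle is 5.5 mm out). Axes as the recorder's.
- hatch (a joint): opening of the orange hatch (96 mm from hinge to free edge, 80 wide, 6 thick), rad: 0 shut, parallel to the slope; stop at 1.75; starts at 0 to 0.05. Stiff hinge (0.15 N m): it stays where left; 2 to 3 N under its free edge lifts it. The free edge, low and towards the robot, rises. At 1.57 it is square to the slope, leaning 0.5 rad towards the robot.
- hatch_edge (a point): middle of the lower corner of the hatch's free edge (moves with the hatch). Shut, it overhangs the recorder's front edge by 6 mm. Its x axis points from the free edge to the hinge, z out of the hatch's top.
- reset (a joint): travel of the red reset button in m: 0 out, 0.005 fully in, straight into the sloping panel; the spring takes 1 N to start and 3.5 N fully in, and pushes it back out
- reset_top (a point): centre of the red button's top (24 mm across), moves with it; 35 mm up the slope from the front edge, on the middle line, 10 mm below the front wall's top (square to the slope). Its z axis points out of the slope. A blue battery, 16 high and 70 wide, lies on the compartment floor behind it, 58 to 86 mm up the slope.
- mat: black rubber mat, 200 (x) by 100 (y) by 4 mm, fixed on the bench; origin: centre of its underside
- pry_tool: pry tool lying flat on the mat, 60 to 130 g: yellow handle with black bands 90 long (x), 18 wide (y), 24 high (z), and a flat steel blade 60 long, 20 wide, 3 thick that sticks out of the handle's +x end at half its height. Origin: centre of the handle's underside; x along the blade, z up.
- tool_tip (a point): middle of the blade's tip edge, 105 mm ahead of the tool's origin and 12 mm above its underside; axes as the pry tool's
- cream_jar: bystander: white jar 66 mm across, 60 high, loose, near one front corner of the recorder; origin: centre of its underside
- mouse: bystander: black computer mouse 100 by 58 by 33 mm, loose, near the other front corner; origin: centre of its underside, x along its length
- electrode_box: bystander: open white box of tape rolls, 150 by 90 by 50 mm, loose, on the other side from the mat; origin: centre of its underside
Things that resemble listed ones, but are neither listed nor needed, are in the scene too. Of the things that look like the mat, the smaller one is meant. Several things look just like the pry_tool: the one meant starts farthest to the robot's left.

How it is judged:
On the way, in this order (a step that is already met when the one before it is completed fails the run):
1. the hatch is being levered up by the pry tool (value of joint hatch above 0.2 rad and contact force between pry_tool and hatch above 0.2 N), for 0.1 s.
2. the hatch stands open at least 1.3 rad (75 degrees) (value of joint hatch above 1.3 rad), for 0.2 s.
3. the reset button is pressed in by more than 3.5 mm of its 5 mm (value of joint reset above 0.0035 m), for 0.1 s.
At the end, for the whole second after the job is handed in: hatch open at least 1.3 rad (75 degrees); reset button out again (under 1.5 mm in); pry tool released and still, lying flat (within 0.15 rad, right way up) on the mat, its origin within 60 mm along and 45 mm across of the mat's centre and under 12 mm above its underside (value of joint hatch above 1.3 rad and value of joint reset below 0.0015 m and x of pry_tool in the frame of mat between -0.06 and 0.06 m and y of pry_tool in the frame of mat between -0.045 and 0.045 m and z of pry_tool in the frame of mat below 0.012 m and angle between pry_tool's own z axis and vertical below 0.15 rad and linear speed of pry_tool below 0.02 m/s); the robot touches nothing.
It fails at once if the fingers push on the hatch (over 1.5 N) (contact force between the fingers and hatch above 1.5 N).
It fails at once if the cream jar is moved over 20 mm or tipped over 0.3 rad (distance of cream_jar from where it was at the start of the episode above 0.02 m or angle between cream_jar's own z axis and vertical above 0.3 rad).
It fails at once if the mouse is moved over 20 mm or tipped over 0.3 rad (distance of mouse from where it was at the start of the episode above 0.02 m or angle between mouse's own z axis and vertical above 0.3 rad).
It fails at once if the electrode box is moved over 20 mm or tipped over 0.3 rad (distance of electrode_box from where it was at the start of the episode above 0.02 m or angle between electrode_box's own z axis and vertical above 0.3 rad).
It also fails if it takes over 67 s, if anything falls off the work surface, if the arm or the gripper's body presses on something with over 40 N, if the wrist force passes 120 N, or if a joint passes its speed limit or range.

## Working session

There is one attempt and no reset: what is moved stays moved. The work goes in short steps, Python scripts to look and compute and a shell command to move; the robot and the scene stay as the last step left them, time stands still between calls to the robot, and variables do not carry over. Pictures are saved under pics/ and viewed, about 8 in all and at most 12, crops included, and the job is handed in when it is done.

```bash
ls; mkdir -p pics; python3 - <<'E'
from workcell import bot
import cv2,numpy as np
print(bot.read_state())
for c in ("top","scene"):
    p,d=bot.read_camera(c); cv2.imwrite(f"pics/{c}0.png",p); np.save(f"{c}0.npy",d)
    k=bot.get_calibration(c); print(c,k)
    for t in ("recorder","hatch","mat","pry_tool","cream_jar","mouse","electrode_box"):
        for m in bot.masks_of(c,t): print(c,t,round(m["p"],2),m["box"])
E
```

```text
pics
{'time': 0.0, 'q': array([ 1.16813318e+00,  2.64789943e-01,  1.60540368e+00, -4.21853216e-05,
        1.27369562e+00, -3.68990678e-02]), 'joint_vel': array([ 6.72238114e-05, -1.90540205e-03,  1.82374452e-03,  1.01367655e-03,
       -5.49453605e-05, -1.17042803e-03]), 'joint_torque': array([-1.51426819e-03, -5.15133083e+01, -3.67303741e+01, -7.53200169e-06,
        1.29313741e-02,  7.63555107e-06]), 'tool_pos': array([0.24114419, 0.62965698, 0.22992122]), 'tcp_rot': array([-0.57124015, -3.08875025,  0.00353399]), 'wrist_force': array([-0.68505875,  0.12761582, -0.36001804]), 'torque': array([ 0.01244302, -0.06266633, -0.06853924]), 'width': 1.0032607817427461}
top {'intrinsics': array([[361.84970059,   0.        , 319.86291005],
       [  0.        , 361.84970059, 201.54593818],
       [  0.        ,   0.        ,   1.        ]]), 'distortion': array([0.00156735, 0.        , 0.        , 0.        , 0.        ]), 'view': array([[ 0.02461304, -0.99936932,  0.0255962 , -0.10442753],
       [-0.98823369, -0.02818913, -0.15033148,  0.44843677],
       [ 0.15095821, -0.02159491, -0.988
[... 822 characters left out ...]
743507,  0.94483981,  0.00800083, -0.05782175],
       [ 0.78547973, -0.26748275, -0.55809908, -0.29567619],
       [-0.52517414,  0.1890257 , -0.82973575,  1.49852812],
       [ 0.        ,  0.        ,  0.        ,  1.        ]])}
scene hatch 0.91 [356.4, 226.1, 394.1, 249.4]
scene mat 0.89 [208.9, 225.9, 278.2, 300.2]
scene mat 0.72 [355.9, 222.8, 397.0, 250.6]
scene mat 0.65 [191.5, 145.9, 263.2, 220.2]
scene mat 0.16 [314.4, 220.7, 336.6, 252.6]
scene pry_tool 0.94 [228.4, 241.6, 267.1, 278.7]
scene pry_tool 0.9 [140.7, 243.2, 187.6, 272.5]
scene cream_jar 0.57 [381.8, 204.8, 408.5, 221.9]
scene mouse 0.85 [314.1, 220.4, 339.1, 254.7]
scene electrode_box 0.7 [443.0, 169.0, 480.8, 222.8]
```

```bash
python3 - <<'E'
import cv2
p=cv2.imread("pics/top0.png"); cv2.imwrite("pics/top0c.png",cv2.resize(p[70:350,130:500],None,fx=2.1,fy=2.1,interpolation=cv2.INTER_CUBIC))
E
```

```text
(no output)
```

View pics/top0c.png

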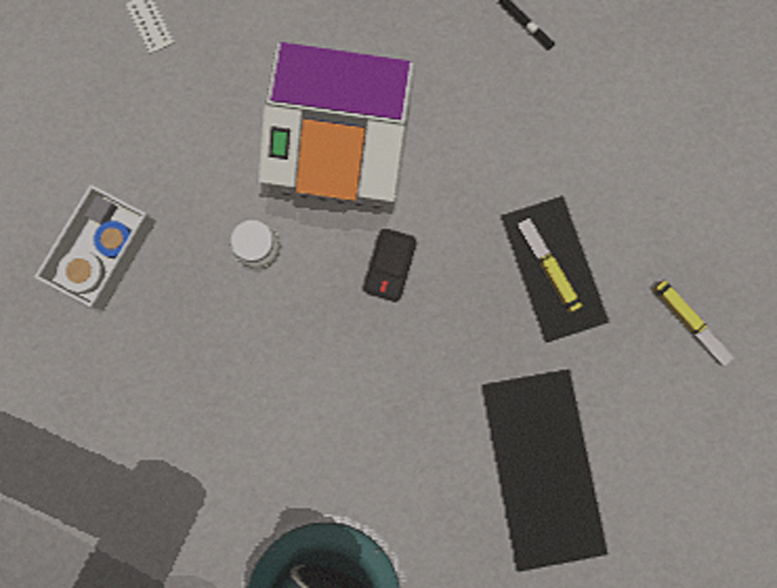

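View pics/scene0.png

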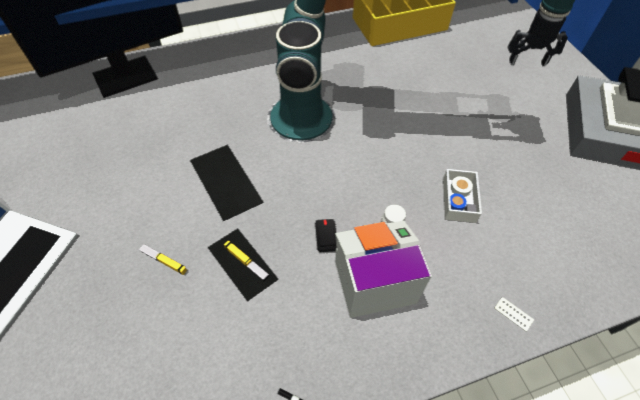

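```bash
cat > h.py <<'E'
from workcell import bot
import cv2,numpy as np
from scipy.spatial.transform import Rotation as R
def rays(uv,k):
    K,D,V=np.array(k["intrinsics"]),np.array(k["distortion"]),np.array(k["view"])
    n=cv2.undistortPoints(np.float64(uv).reshape(-1,1,2),K,D)[:,0]
    d=np.c_[n,np.ones(len(n))]@V[:3,:3]; o=-V[:3,:3].T@V[:3,3]
    return o,d
def onplane(uv,k,z):
    o,d=rays(uv,k); return (o+d*((z-o[2])/d[:,2])[:,None])[:,:2]
def pts3(mask,dep,k):
    v,u=np.nonzero(mask&(dep>0)); o,d=rays(np.c_[u,v],k)
    return o+d*dep[v,u][:,None]
def proj(P,k):
    V=np.array(k["view"]); r=cv2.Rodrigues(V[:3,:3])[0]
    return cv2.projectPoints(np.float64(P),r,V[:3,3],np.array(k["intrinsics"]),np.array(k["distortion"]))[0][:,0]
def big(m):
    n,l,s,_=cv2.connectedComponentsWithStats(m.astype(np.uint8)); i=1+np.argmax(s[1:,4]); return l==i
def rect(m,k,z):
    c=max(cv2.findContours(m.astype(np.uint8),cv2.RETR_EXTERNAL,cv2.CHAIN_APPROX_NONE)[0],key=len)
    v,u=np.nonzero(m); P=onplane(np.c_[u,v],k,z)
    return cv2.minAreaRect((onplane(c.reshape(-1,2),k,z)*1000).astype(np.float32)), P.mean(0)
E
python3 - <<'E'
from h import *
k=bot.get_calibration("top"); p=cv2.imread("pics/top0.png"); d=np.load("top0.npy")
hsv=cv2.cvtColor(p,cv2.COLOR_BGR2HSV); H,S,V=cv2.split(hsv)
box=lambda m,b:m&(np.add.outer(np.zeros(400),np.arange(640))>b[0])&(np.arange(640)<b[2])[None]&((np.arange(400)>b[1])&(np.arange(400)<b[3]))[:,None]
pur=big((H>135)&(H<160)&(S>100)); ora=big((H>5)&(H<18)&(S>120)&box(np.ones((400,640),bool),[250,90,330,180]))
print("purple",rect(pur,k,.172), np.median(pts3(pur,d,k)[:,2]))
q=pts3(ora,d,k); c=q.mean(0); n=np.linalg.svd(q-c)[2][2]; print("hatch c",c,"n",n)
yel=big((H>22)&(H<35)&(S>120)&box(np.ones((400,640),bool),[370,165,425,240])); 
print("yellow",rect(yel,k,.027))
mat=box(V<70,[360,160,430,240]); mat=big(cv2.morphologyEx(mat.astype(np.uint8),cv2.MORPH_CLOSE,np.ones((15,15)))>0); print("mat",rect(mat,k,.004))
for t,z in(("pry_tool",.02),("cream_jar",.06),("mouse",.02),("electrode_box",.05)):
    for m in bot.masks_of("top",t): print(t,round(m["p"],2),rect(m["region"],k,z))
E
```

```text
purple (((684.889892578125, -7.256805419921875), (168.09857177734375, 80.30516052246094), 83.1707534790039), array([ 0.68467008, -0.00722902])) 0.1753498735668565
hatch c [0.58484556 0.00434206 0.15216075] n [-0.45331441 -0.01130621  0.89127898]
yellow (((457.47296142578125, -323.76220703125), (73.0321044921875, 18.15325355529785), 30.86790657043457), array([ 0.45587581, -0.32485881]))
mat (((475.63623046875, -321.8597412109375), (199.1891326904297, 98.73416900634766), 19.703428268432617), array([ 0.47414925, -0.32180338]))
pry_tool 0.71 (((477.5250244140625, -310.2695617675781), (150.66517639160156, 26.64508628845215), 30.514677047729492), array([ 0.47351315, -0.31217199]))
pry_tool 0.62 (((399.863037109375, -518.7225341796875), (149.01072692871094, 24.570510864257812), 44.9105110168457), array([ 0.40120634, -0.51632012]))
cream_jar 0.95 (((487.73907470703125, 111.08932495117188), (65.68655395507812, 64.72991943359375), 1.7481549978256226), array([0.48752328, 0.11112071]))
mouse 0.71 (((472.04833984375, -78.26243591308594), (60.078121185302734, 102.63870239257812), 77.03462219238281), array([ 0.47180595, -0.07734968]))
electrode_box 0.8 (((478.74029541015625, 333.53009033203125), (108.93695068359375, 150.4788360595703), 64.23959350585938), array([0.47813594, 0.33409536]))
```

```bash
cat >> h.py <<'E'
def Rt(yaw,pitch=0.,roll=0.): # TCP orientation: held tool x at yaw, raised by pitch (deg)
    B=R.from_matrix(np.array([[1,0,0],[0,-1,0],[0,0,-1.]]))
    return R.from_euler('z',yaw,degrees=True)*B*R.from_euler('y',pitch,degrees=True)
def row(pos,rot,s=None,s0=None):
    s=s or bot.read_state(); R0=R.from_rotvec(s["tcp_rot"])
    t=R0.inv().apply(np.array(pos)-s["tool_pos"]); a=(R0.inv()*rot).as_rotvec(degrees=True)
    print('{"dx":%.4f,"dy":%.4f,"dz":%.4f,"ax":%.1f,"ay":%.1f,"az":%.1f}'%(*t,*a))
E
python3 - <<'E'
from h import *
row([.47,.15,.30],Rt(95)); row([.452,-.325,.20],Rt(30.5))
E
```

```text
{"dx":-0.3853,"dy":-0.3668,"dz":-0.0687,"ax":0.0,"ay":-0.0,"az":64.0}
{"dx":-0.5383,"dy":-0.8168,"dz":0.0313,"ax":0.0,"ay":-0.0,"az":128.5}
```

```bash
python3 -m inch '[{"dx":-0.385,"dy":-0.367,"dz":-0.069,"az":64},{"dx":-0.385,"dy":-0.367,"dz":-0.069,"az":64},{"dx":-0.385,"dy":-0.367,"dz":-0.069,"az":64},{"dx":-0.385,"dy":-0.367,"dz":-0.069,"az":64},{"dx":-0.385,"dy":-0.367,"dz":-0.069,"az":64},{"dx":-0.385,"dy":-0.367,"dz":-0.069,"az":64},{"dx":-0.385,"dy":-0.367,"dz":-0.069,"az":64},{"dx":-0.385,"dy":-0.367,"dz":-0.069,"az":64},{"dx":-0.538,"dy":-0.817,"dz":0.031,"az":128.5},{"dx":-0.538,"dy":-0.817,"dz":0.031,"az":128.5},{"dx":-0.538,"dy":-0.817,"dz":0.031,"az":128.5},{"dx":-0.538,"dy":-0.817,"dz":0.031,"az":128.5},{"dx":-0.538,"dy":-0.817,"dz":0.031,"az":128.5},{"dx":-0.538,"dy":-0.817,"dz":0.031,"az":128.5},{"dx":-0.538,"dy":-0.817,"dz":0.031,"az":128.5},{"dx":-0.538,"dy":-0.817,"dz":0.031,"az":128.5},{"dx":-0.538,"dy":-0.817,"dz":0.031,"az":128.5},{"dx":-0.538,"dy":-0.817,"dz":0.031,"az":128.5},{"dx":-0.538,"dy":-0.817,"dz":0.031,"az":128.5},{"dx":-0.538,"dy":-0.817,"dz":0.031,"az":128.5}]'
python3 - <<'E'
from h import *
k=bot.get_calibration("wrist"); s=bot.read_state(); p,d=bot.read_camera("wrist"); cv2.imwrite("pics/w1.png",p)
V=np.array(k["view"]); print(s["time"],s["tool_pos"],s["q"],"cam",-V[:3,:3].T@V[:3,3],V[2,:3])
H,S,v=cv2.split(cv2.cvtColor(p,cv2.COLOR_BGR2HSV))
yel=big((H>22)&(H<35)&(S>120)); q=pts3(yel,d,k); print("yel",rect(yel,k,.028),np.median(q[:,2]))
for m in bot.masks_of("wrist","pry_tool"): print(m["p"],m["box"],rect(m["region"],k,.02))
for m in bot.masks_of("wrist","mat"): print("mat",m["p"],m["box"],rect(m["region"],k,.004))
E
```

```text
1.0 [0.24143071 0.63034983 0.23131972] [ 1.16811950e+00  2.63857176e-01  1.60397945e+00  9.33763935e-06
  1.27370835e+00 -3.69117553e-02] cam [0.16670525 0.66013293 0.37280744] [ 0.28754546 -0.11155934 -0.95124767]
yel (((387.66015625, 230.64051818847656), (2.0762715339660645, 0.0), 145.8574981689453), array([0.38766014, 0.23064052])) 0.3080912306055664invalid input at $[0]: expected keys dx, dy, dz, ax, ay, az, fingers
```

View pics/w1.png

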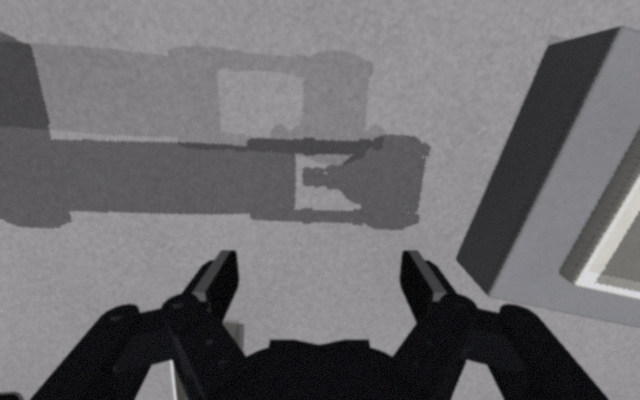

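```bash
sed -i 's/"az":%.1f}/"az":%.1f,"fingers":1}/' h.py
python3 -m inch '[{"dx":-0.385,"dy":-0.367,"dz":-0.069,"ax":0,"ay":0,"az":64,"fingers":1},{"dx":-0.385,"dy":-0.367,"dz":-0.069,"ax":0,"ay":0,"az":64,"fingers":1},{"dx":-0.385,"dy":-0.367,"dz":-0.069,"ax":0,"ay":0,"az":64,"fingers":1},{"dx":-0.385,"dy":-0.367,"dz":-0.069,"ax":0,"ay":0,"az":64,"fingers":1},{"dx":-0.385,"dy":-0.367,"dz":-0.069,"ax":0,"ay":0,"az":64,"fingers":1},{"dx":-0.385,"dy":-0.367,"dz":-0.069,"ax":0,"ay":0,"az":64,"fingers":1},{"dx":-0.385,"dy":-0.367,"dz":-0.069,"ax":0,"ay":0,"az":64,"fingers":1},{"dx":-0.385,"dy":-0.367,"dz":-0.069,"ax":0,"ay":0,"az":64,"fingers":1},{"dx":-0.538,"dy":-0.817,"dz":0.031,"ax":0,"ay":0,"az":128.5,"fingers":1},{"dx":-0.538,"dy":-0.817,"dz":0.031,"ax":0,"ay":0,"az":128.5,"fingers":1},{"dx":-0.538,"dy":-0.817,"dz":0.031,"ax":0,"ay":0,"az":128.5,"fingers":1},{"dx":-0.538,"dy":-0.817,"dz":0.031,"ax":0,"ay":0,"az":128.5,"fingers":1},{"dx":-0.538,"dy":-0.817,"dz":0.031,"ax":0,"ay":0,"az":128.5,"fingers":1},{"dx":-0.538,"dy":-0.817,"dz":0.031,"ax":0,"ay":0,"az":128.5,"fingers":1},{"dx":-0.538,"dy":-0.817,"dz":0.031,"ax":0,"ay":0,"az":128.5,"fingers":1},{"dx":-0.538,"dy":-0.817,"dz":0.031,"ax":0,"ay":0,"az":128.5,"fingers":1},{"dx":-0.538,"dy":-0.817,"dz":0.031,"ax":0,"ay":0,"az":128.5,"fingers":1},{"dx":-0.538,"dy":-0.817,"dz":0.031,"ax":0,"ay":0,"az":128.5,"fingers":1},{"dx":-0.538,"dy":-0.817,"dz":0.031,"ax":0,"ay":0,"az":128.5,"fingers":1},{"dx":-0.538,"dy":-0.817,"dz":0.031,"ax":0,"ay":0,"az":128.5,"fingers":1}]'
python3 - <<'E'
from h import *
k=bot.get_calibration("wrist"); s=bot.read_state(); p,d=bot.read_camera("wrist"); cv2.imwrite("pics/w2.png",p)
V=np.array(k["view"]); print(s["time"],s["tool_pos"],s["q"],"cam",-V[:3,:3].T@V[:3,3],V[2,:3])
H,S,v=cv2.split(cv2.cvtColor(p,cv2.COLOR_BGR2HSV))
yel=big((H>22)&(H<35)&(S>120)); q=pts3(yel,d,k); print("yel",rect(yel,k,.028),np.median(q[:,2]))
for m in bot.masks_of("wrist","pry_tool"): print(m["p"],m["box"],rect(m["region"],k,.02))
for m in bot.masks_of("wrist","mat"): print("mat",m["p"],m["box"],rect(m["region"],k,.004))
E
```

```text
time: 3.65
tool_pos: [0.4521, -0.3236, 0.2008]
tcp_rot: [3.03, 0.83, 0.001]
wrist_force: [0.5, 0.5, -0.5]
width: 1.0
3.65 [ 0.45206497 -0.32358655  0.2008368 ] [-6.66222433e-01  6.07659217e-02  1.89575384e+00  2.92065320e-04
  1.18445795e+00  3.69390871e-01] cam [ 0.51959832 -0.28169993  0.34241304] [-0.26684116 -0.15845231 -0.95062541]
yel (((456.81744384765625, -321.82208251953125), (77.25869750976562, 20.62000846862793), 30.182424545288086), array([ 0.45650279, -0.32191226])) 0.026618360174646027
0.71 [411.1, 226.9, 429.3, 259.5] (((442.08843994140625, -478.6590270996094), (49.696495056152344, 23.063488006591797), 43.68002700805664), array([ 0.44451311, -0.47718533]))
0.68 [310.5, 80.5, 333.1, 214.9] (((476.53369140625, -309.1972961425781), (150.67059326171875, 21.373958587646484), 30.0045223236084), array([ 0.48260424, -0.30587809]))
mat 0.87 [273.1, 60.9, 391.8, 236.8] (((474.3612365722656, -320.61468505859375), (199.71568298339844, 101.11483001708984), 19.084367752075195), array([ 0.48300787, -0.31902477]))
mat 0.74 [160.8, 229.9, 285.8, 374.4] (((225.8003692626953, -296.24365234375), (188.23094177246094, 132.4547576904297), 11.914387702941895), array([ 0.2499314 , -0.30292578]))
```

View pics/w2.png

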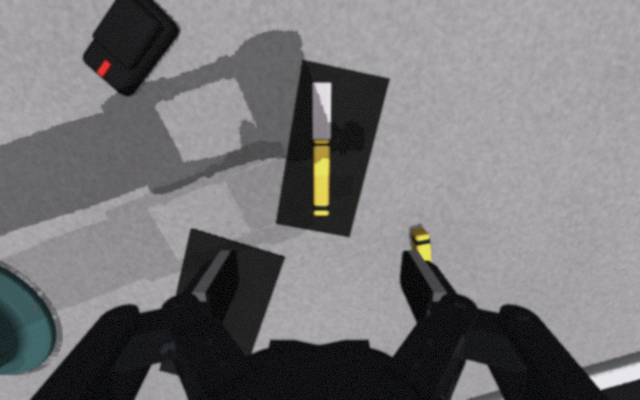

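```bash
python3 - <<'E'
from h import *
row([.4333,-.3344,.06],Rt(30.2));row([.4333,-.3344,.004],Rt(30.2))
E
```

```text
{"dx":-0.0214,"dy":-0.0007,"dz":0.1408,"ax":0.0,"ay":-0.0,"az":0.4,"fingers":1}
{"dx":-0.0214,"dy":-0.0008,"dz":0.1968,"ax":0.0,"ay":-0.0,"az":0.4,"fingers":1}
```

```bash
python3 -m inch '[{"dx":-0.0214,"dy":-0.0008,"dz":0.07,"ax":0,"ay":0,"az":0.4,"fingers":1},{"dx":-0.0214,"dy":-0.0008,"dz":0.13,"ax":0,"ay":0,"az":0.4,"fingers":1},{"dx":-0.0214,"dy":-0.0008,"dz":0.165,"ax":0,"ay":0,"az":0.4,"fingers":1},{"dx":-0.0214,"dy":-0.0008,"dz":0.185,"ax":0,"ay":0,"az":0.4,"fingers":1},{"dx":-0.0214,"dy":-0.0008,"dz":0.1965,"ax":0,"ay":0,"az":0.4,"fingers":1},{"dx":-0.0214,"dy":-0.0008,"dz":0.1965,"ax":0,"ay":0,"az":0.4,"fingers":1},{"dx":-0.0214,"dy":-0.0008,"dz":0.1965,"ax":0,"ay":0,"az":0.4,"fingers":-1},{"dx":-0.0214,"dy":-0.0008,"dz":0.1965,"ax":0,"ay":0,"az":0.4,"fingers":-1},{"dx":-0.0214,"dy":-0.0008,"dz":0.1965,"ax":0,"ay":0,"az":0.4,"fingers":-1},{"dx":-0.0214,"dy":-0.0008,"dz":0.1965,"ax":0,"ay":0,"az":0.4,"fingers":-1},{"dx":-0.0214,"dy":-0.0008,"dz":0.1965,"ax":0,"ay":0,"az":0.4,"fingers":-1},{"dx":-0.0214,"dy":-0.0008,"dz":0.1965,"ax":0,"ay":0,"az":0.4,"fingers":-1},{"dx":-0.0214,"dy":-0.0008,"dz":0.1965,"ax":0,"ay":0,"az":0.4,"fingers":-1},{"dx":-0.0214,"dy":-0.0008,"dz":0.1965,"ax":0,"ay":0,"az":0.4,"fingers":-1}]' 100
python3 - <<'E'
from h import *
print(bot.read_state()["tool_pos"])
E
```

```text
time: 5.55
tool_pos: [0.434, -0.3351, 0.0052]
tcp_rot: [3.031, 0.819, 0.002]
wrist_force: [-0.3, 0.6, 5.4]
width: 0.187
[ 0.43401158 -0.33507151  0.00521428]
```

```bash
cat >> h.py <<'E'
import json,os
REC=dict(o=[.6357,-.0015],yaw=-6.8)
if os.path.exists("rec.json"): REC=json.load(open("rec.json"))
TT=np.array([.125,0,-.0108])
if os.path.exists("tt.json"): TT=np.array(json.load(open("tt.json")))
def loc2w(p): return R.from_euler('z',REC["yaw"],degrees=True).apply(np.atleast_2d(p))+np.r_[REC["o"],0]
def sn(s,n,y=0): c,q=np.cos(.5),np.sin(.5); return np.array([-.08+s*c-n*q,y,.115+s*q+n*c])
def tip(s,n,pitch=28.65,y=0,st=None):
    rot=Rt(REC["yaw"],pitch); row(loc2w(sn(s,n,y))[0]-rot.apply(TT),rot,st)
E
sed -i 's/"fingers":1}/"fingers":-1}/' h.py
python3 - <<'E'
from h import *
row([.434,-.335,.25],Rt(30.2)); tip(-.06,.04); tip(-.06,.0055)
E
```

```text
{"dx":0.0002,"dy":0.0005,"dz":-0.2448,"ax":0.1,"ay":-0.0,"az":0.0,"fingers":-1}
{"dx":0.1376,"dy":-0.3409,"dz":-0.0474,"ax":-9.1,"ay":27.5,"az":36.3,"fingers":-1}
{"dx":0.1508,"dy":-0.3310,"dz":-0.0171,"ax":-9.1,"ay":27.5,"az":36.3,"fingers":-1}
```

```bash
python3 -m inch '[{"dx":0,"dy":0,"dz":-0.06,"ax":0,"ay":0,"az":0,"fingers":-1},{"dx":0,"dy":0,"dz":-0.12,"ax":0,"ay":0,"az":0,"fingers":-1},{"dx":0.02,"dy":-0.06,"dz":-0.17,"ax":-2,"ay":6,"az":8,"fingers":-1},{"dx":0.05,"dy":-0.11,"dz":-0.17,"ax":-4,"ay":11,"az":15,"fingers":-1},{"dx":0.07,"dy":-0.17,"dz":-0.17,"ax":-6,"ay":17,"az":22,"fingers":-1},{"dx":0.1,"dy":-0.22,"dz":-0.17,"ax":-8,"ay":23,"az":29,"fingers":-1},{"dx":0.12,"dy":-0.28,"dz":-0.16,"ax":-9.1,"ay":27.5,"az":36.3,"fingers":-1},{"dx":0.138,"dy":-0.341,"dz":-0.15,"ax":-9.1,"ay":27.5,"az":36.3,"fingers":-1},{"dx":0.138,"dy":-0.341,"dz":-0.1,"ax":-9.1,"ay":27.5,"az":36.3,"fingers":-1},{"dx":0.138,"dy":-0.341,"dz":-0.065,"ax":-9.1,"ay":27.5,"az":36.3,"fingers":-1},{"dx":0.138,"dy":-0.341,"dz":-0.047,"ax":-9.1,"ay":27.5,"az":36.3,"fingers":-1},{"dx":0.138,"dy":-0.341,"dz":-0.047,"ax":-9.1,"ay":27.5,"az":36.3,"fingers":-1},{"dx":0.138,"dy":-0.341,"dz":-0.047,"ax":-9.1,"ay":27.5,"az":36.3,"fingers":-1}]'
python3 - <<'E'
from h import *
tip(-.06,.04)
k=bot.get_calibration("wrist"); s=bot.read_state(); p,d=bot.read_camera("wrist"); cv2.imwrite("pics/w3.png",p); np.save("w3.npy",d); np.savez("w3k.npz",**k)
kt=bot.get_calibration("top")
V=np.array(k["view"]); print(s["tool_pos"],s["q"],"cam",-V[:3,:3].T@V[:3,3])
H,S,v=cv2.split(cv2.cvtColor(p,cv2.COLOR_BGR2HSV))
for nm,m in (("ora",(H>5)&(H<18)&(S>120)),("pur",(H>135)&(H<160)&(S>100))):
    m=big(m); vv,uu=np.nonzero(m); print(nm,m.sum(),uu.min(),uu.max(),vv.min(),vv.max(),pts3(m,d,k).mean(0))
c=.5
print("pred hatch corners",proj(loc2w([sn(-.006,.017,.04),sn(-.006,.017,-.04),sn(.09,.017,.04),sn(.09,.017,-.04),sn(-.006,.011,.04),sn(-.006,.011,-.04)]),k).round(1).tolist())
R0=R.from_rotvec(s["tcp_rot"]); t=s["tool_pos"]+R0.apply([TT+[0,.01,0],TT-[0,.01,0],TT-[.06,.01,0],TT-[.06,-.01,0]]); print("pred blade",t[:2].mean(0),proj(t,k).round(1).tolist())
E
```

```text
time: 7.18
tool_pos: [0.4227, 0.0382, 0.0717]
tcp_rot: [3.017, -0.186, 0.699]
wrist_force: [-0.0, -1.0, -0.8]
width: 0.191
{"dx":-0.0447,"dy":0.0143,"dz":0.0003,"ax":0.8,"ay":2.5,"az":-0.1,"fingers":-1}
[0.42269679 0.03822142 0.07172011] [ 0.13150567 -0.33123754  2.57067012 -0.26936415  0.476438    2.03848139] cam [0.43065776 0.0404549  0.23358575]
ora 2 434 435 134 135 [ 0.49708335 -0.0605647   0.02673807]
pur 4 355 357 57 59 [ 0.55345567 -0.00449668  0.04833712]
pred hatch corners [[261.8, -30.3], [444.6, -28.9], [243.4, -374.9], [483.5, -367.7], [264.1, -24.9], [438.9, -23.7]]
pred blade [0.52941466 0.02548849 0.13645657] [[347.3, -18.8], [296.6, -18.8], [299.7, 135.9], [343.4, 135.9]]
```

View pics/w3.png

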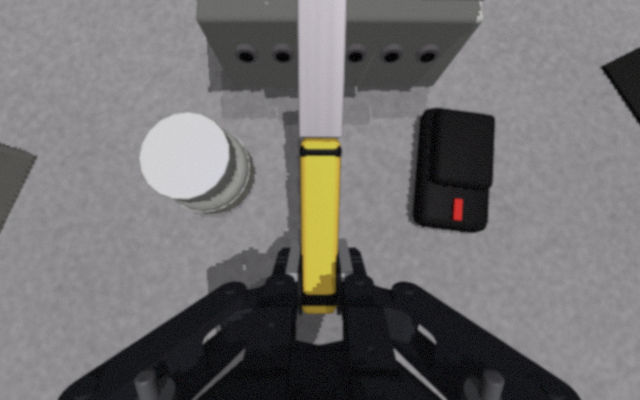

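```bash
python3 - <<'E'
from h import *
k=dict(np.load("w3k.npz")); p=cv2.imread("pics/w3.png"); 
L=lambda x,y,z:[x/1e3,y/1e3,z/1e3]
lines=[(L(-80,-90,115),L(-80,90,115)),(L(-80,-90,0),L(-80,90,0)),(L(-80,90,0),L(-80,90,115)),(L(-80,-90,0),L(-80,-90,115)),(sn(0,.017,.09),sn(0,.017,-.09)),(sn(-.006,.017,.04),sn(-.006,.017,-.04))]
big3=cv2.resize(p,None,fx=2,fy=2)
for i,(a,b) in enumerate(lines):
    uv=proj(loc2w([a,b]),k); print(i,uv.round(1).tolist()); q=(uv*2+.5).astype(int); cv2.line(big3,tuple(map(int,q[0])),tuple(map(int,q[1])),[(0,0,255),(0,255,0),(255,0,0),(255,0,0),(0,255,255),(0,128,255)][i],1)
cv2.imwrite("pics/w3o.png",big3[:230,340:1000])
p,d=bot.read_camera("scene"); cv2.imwrite("pics/s1.png",cv2.resize(p[150:330,220:500],None,fx=2.8,fy=2.8))
E
```

```text
0 [[531.6, -28.1], [163.5, -30.7]]
1 [[434.7, 91.0], [232.4, 91.1]]
2 [[232.4, 91.1], [163.5, -30.7]]
3 [[434.7, 91.0], [531.6, -28.1]]
4 [[143.6, -46.7], [559.3, -43.2]]
5 [[261.8, -30.3], [444.6, -28.9]]
```

View pics/w3o.png

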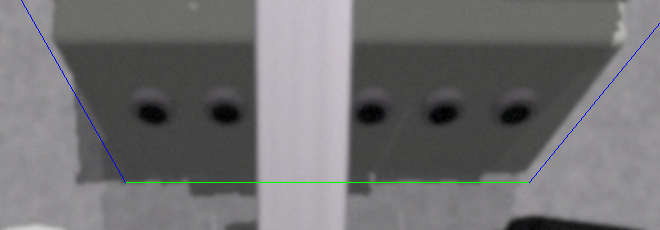

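```bash
python3 - <<'E'
from h import *
tip(-.012,.020,26);tip(-.012,.0055,26)
tip(-.012,.0055,28.65);tip(.025,.005,28.65)
E
```

```text
{"dx":0.0026,"dy":0.0140,"dz":0.0128,"ax":0.8,"ay":-0.2,"az":-0.1,"fingers":-1}
{"dx":0.0032,"dy":0.0138,"dz":0.0273,"ax":0.8,"ay":-0.2,"az":-0.1,"fingers":-1}
{"dx":0.0038,"dy":0.0137,"dz":0.0331,"ax":0.8,"ay":2.4,"az":-0.1,"fingers":-1}
{"dx":0.0408,"dy":0.0137,"dz":0.0320,"ax":0.8,"ay":2.4,"az":-0.1,"fingers":-1}
```

```bash
python3 -m inch '[{"dx":0.0026,"dy":0.014,"dz":0.0128,"ax":0.8,"ay":-0.2,"az":0,"fingers":-1},{"dx":0.0032,"dy":0.0138,"dz":0.0273,"ax":0.8,"ay":-0.2,"az":0,"fingers":-1},{"dx":0.0032,"dy":0.0138,"dz":0.0273,"ax":0.8,"ay":-0.2,"az":0,"fingers":-1},{"dx":0.0032,"dy":0.0138,"dz":0.0273,"ax":0.8,"ay":-0.2,"az":0,"fingers":-1}]'
python3 - <<'E'
from h import *
print(bot.read_state()["q"])
tip(-.012,.0055,26);tip(.005,.0055,28.65);tip(.025,.005,28.65)
p,d=bot.read_camera("scene"); cv2.imwrite("pics/s1.png",cv2.resize(p[150:330,240:460],None,fx=3.3,fy=3.3,interpolation=cv2.INTER_CUBIC))
E
```

```text
time: 7.78
tool_pos: [0.4364, 0.0221, 0.0503]
tcp_rot: [3.03, -0.184, 0.702]
wrist_force: [0.3, -0.4, -0.8]
width: 0.189
[ 0.05271057 -0.25508357  2.57038268 -0.20010814  0.38356961  1.91341586]
{"dx":-0.0004,"dy":-0.0002,"dz":0.0006,"ax":-0.0,"ay":-0.1,"az":-0.1,"fingers":-1}
{"dx":0.0172,"dy":-0.0002,"dz":0.0056,"ax":-0.0,"ay":2.6,"az":-0.1,"fingers":-1}
{"dx":0.0372,"dy":-0.0003,"dz":0.0052,"ax":-0.0,"ay":2.6,"az":-0.1,"fingers":-1}
```

View pics/s1.png

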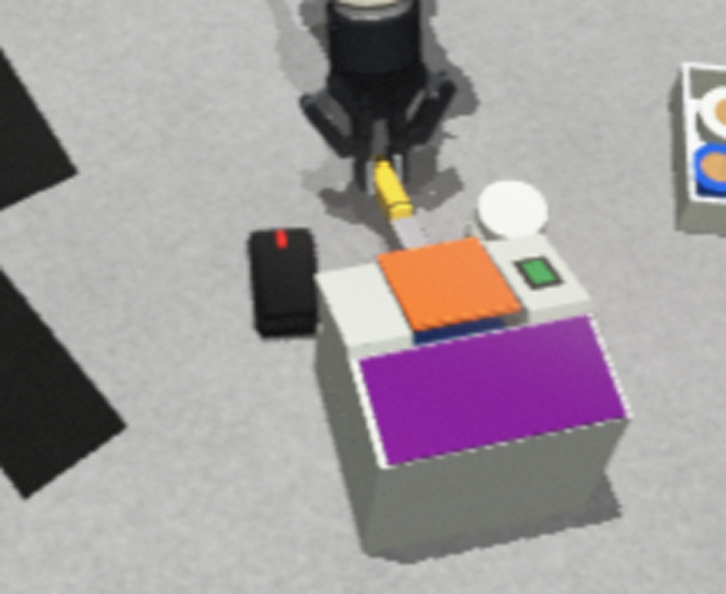

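```bash
python3 -m inch '[{"dx":0.006,"dy":0,"dz":0.003,"ax":0,"ay":1.3,"az":0,"fingers":-1},{"dx":0.012,"dy":0,"dz":0.005,"ax":0,"ay":2.2,"az":0,"fingers":-1},{"dx":0.0172,"dy":0,"dz":0.0056,"ax":0,"ay":2.6,"az":0,"fingers":-1},{"dx":0.025,"dy":0,"dz":0.0056,"ax":0,"ay":2.6,"az":0,"fingers":-1},{"dx":0.025,"dy":0,"dz":0.0056,"ax":0,"ay":2.6,"az":0,"fingers":-1}]'
python3 - <<'E'
from h import *
print(bot.read_state()["q"])
tip(.025,.005)
for th in (.3,.6,.9,1.2,1.5,1.65):
    c,q=np.cos(th),np.sin(th); tip(.09-.065*c-.003*q,.014+.065*q-.003*c-.0015)
E
```

```text
time: 8.45
tool_pos: [0.4626, 0.0192, 0.0573]
tcp_rot: [3.011, -0.182, 0.773]
wrist_force: [0.1, -0.2, -0.8]
width: 0.188
[ 0.046477   -0.22378138  2.54969516 -0.24539127  0.32780185  1.95117484]
{"dx":0.0105,"dy":0.0001,"dz":0.0004,"ax":-0.1,"ay":-0.1,"az":-0.1,"fingers":-1}
{"dx":0.0125,"dy":0.0000,"dz":-0.0235,"ax":-0.1,"ay":-0.1,"az":-0.1,"fingers":-1}
{"dx":0.0202,"dy":-0.0000,"dz":-0.0413,"ax":-0.1,"ay":-0.1,"az":-0.1,"fingers":-1}
{"dx":0.0329,"dy":-0.0001,"dz":-0.0561,"ax":-0.1,"ay":-0.1,"az":-0.1,"fingers":-1}
{"dx":0.0493,"dy":-0.0001,"dz":-0.0665,"ax":-0.1,"ay":-0.1,"az":-0.1,"fingers":-1}
{"dx":0.0681,"dy":-0.0002,"dz":-0.0716,"ax":-0.1,"ay":-0.1,"az":-0.1,"fingers":-1}
{"dx":0.0778,"dy":-0.0002,"dz":-0.0720,"ax":-0.1,"ay":-0.1,"az":-0.1,"fingers":-1}
```

No contact during insertion. Insert fully, then lever to about 0.5 rad and check.

```bash
python3 -m inch '[{"dx":0.006,"dy":0,"dz":0,"ax":0,"ay":0,"az":0,"fingers":-1},{"dx":0.0105,"dy":0,"dz":0,"ax":0,"ay":0,"az":0,"fingers":-1},{"dx":0.0105,"dy":0,"dz":-0.004,"ax":0,"ay":0,"az":0,"fingers":-1},{"dx":0.011,"dy":0,"dz":-0.01,"ax":0,"ay":0,"az":0,"fingers":-1},{"dx":0.0115,"dy":0,"dz":-0.016,"ax":0,"ay":0,"az":0,"fingers":-1},{"dx":0.0125,"dy":0,"dz":-0.0235,"ax":0,"ay":0,"az":0,"fingers":-1},{"dx":0.0145,"dy":0,"dz":-0.03,"ax":0,"ay":0,"az":0,"fingers":-1},{"dx":0.0175,"dy":0,"dz":-0.036,"ax":0,"ay":0,"az":0,"fingers":-1},{"dx":0.0202,"dy":0,"dz":-0.0413,"ax":0,"ay":0,"az":0,"fingers":-1},{"dx":0.0202,"dy":0,"dz":-0.0413,"ax":0,"ay":0,"az":0,"fingers":-1}]'
python3 - <<'E'
from h import *
for th in (.6,.8,1.0,1.2,1.35,1.5,1.65,1.75):
    c,q=np.cos(th),np.sin(th); tip(.09-.065*c-.003*q,.014+.065*q-.003*c-.0015)
p,d=bot.read_camera("scene"); cv2.imwrite("pics/s2.png",cv2.resize(p[130:330,240:460],None,fx=3,fy=3,interpolation=cv2.INTER_CUBIC))
E
```

```text
time: 9.7
tool_pos: [0.4604, 0.0194, 0.1035]
tcp_rot: [3.011, -0.182, 0.773]
wrist_force: [-0.3, -0.4, -1.8]
width: 0.186
{"dx":-0.0001,"dy":-0.0000,"dz":0.0003,"ax":-0.1,"ay":-0.2,"az":-0.2,"fingers":-1}
{"dx":0.0079,"dy":-0.0001,"dz":-0.0100,"ax":-0.1,"ay":-0.2,"az":-0.2,"fingers":-1}
{"dx":0.0177,"dy":-0.0001,"dz":-0.0185,"ax":-0.1,"ay":-0.2,"az":-0.2,"fingers":-1}
{"dx":0.0290,"dy":-0.0001,"dz":-0.0249,"ax":-0.1,"ay":-0.2,"az":-0.2,"fingers":-1}
{"dx":0.0382,"dy":-0.0001,"dz":-0.0282,"ax":-0.1,"ay":-0.2,"az":-0.2,"fingers":-1}
{"dx":0.0478,"dy":-0.0002,"dz":-0.0300,"ax":-0.1,"ay":-0.2,"az":-0.2,"fingers":-1}
{"dx":0.0575,"dy":-0.0002,"dz":-0.0304,"ax":-0.1,"ay":-0.2,"az":-0.2,"fingers":-1}
{"dx":0.0640,"dy":-0.0002,"dz":-0.0298,"ax":-0.1,"ay":-0.2,"az":-0.2,"fingers":-1}
```

View pics/s2.png

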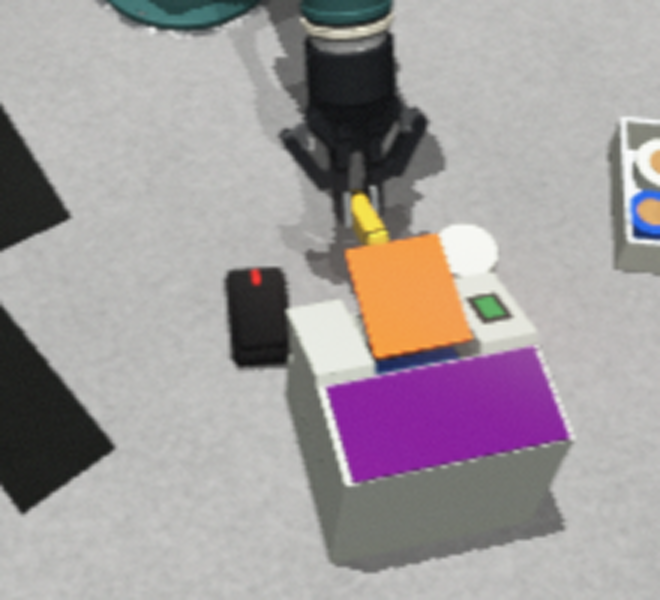

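```bash
python3 -m inch '[{"dx":0.004,"dy":0,"dz":-0.005,"ax":0,"ay":0,"az":0,"fingers":-1},{"dx":0.008,"dy":0,"dz":-0.01,"ax":0,"ay":0,"az":0,"fingers":-1},{"dx":0.0125,"dy":0,"dz":-0.0145,"ax":0,"ay":0,"az":0,"fingers":-1},{"dx":0.0177,"dy":0,"dz":-0.0185,"ax":0,"ay":0,"az":0,"fingers":-1},{"dx":0.023,"dy":0,"dz":-0.022,"ax":0,"ay":0,"az":0,"fingers":-1},{"dx":0.029,"dy":0,"dz":-0.0249,"ax":0,"ay":0,"az":0,"fingers":-1},{"dx":0.034,"dy":0,"dz":-0.0268,"ax":0,"ay":0,"az":0,"fingers":-1},{"dx":0.0382,"dy":0,"dz":-0.0282,"ax":0,"ay":0,"az":0,"fingers":-1},{"dx":0.043,"dy":0,"dz":-0.0292,"ax":0,"ay":0,"az":0,"fingers":-1},{"dx":0.0478,"dy":0,"dz":-0.03,"ax":0,"ay":0,"az":0,"fingers":-1},{"dx":0.0525,"dy":0,"dz":-0.0302,"ax":0,"ay":0,"az":0,"fingers":-1},{"dx":0.0575,"dy":0,"dz":-0.0304,"ax":0,"ay":0,"az":0,"fingers":-1},{"dx":0.061,"dy":0,"dz":-0.0304,"ax":0,"ay":0,"az":0,"fingers":-1},{"dx":0.061,"dy":0,"dz":-0.0304,"ax":0,"ay":0,"az":0,"fingers":-1}]'
python3 - <<'E'
from h import *
print(bot.read_state()["q"])
tip(.030,.075); tip(.030,.075,0); tip(.040,.015,0); tip(.041,-.006,0); tip(.042,-.0135,0)
p,d=bot.read_camera("scene"); cv2.imwrite("pics/s3.png",cv2.resize(p[130:330,240:460],None,fx=3,fy=3,interpolation=cv2.INTER_CUBIC))
E
```

```text
time: 11.5
tool_pos: [0.4996, 0.0145, 0.1599]
tcp_rot: [3.01, -0.183, 0.775]
wrist_force: [-1.0, -0.1, -1.7]
width: 0.188
[ 0.02747462 -0.32286977  2.39429803 -0.12784551  0.57426921  1.8092389 ]
{"dx":-0.0664,"dy":0.0000,"dz":0.0023,"ax":-0.1,"ay":-0.2,"az":-0.2,"fingers":-1}
{"dx":-0.0561,"dy":-0.0001,"dz":-0.0589,"ax":-0.1,"ay":-28.9,"az":-0.1,"fingers":-1}
{"dx":-0.0463,"dy":-0.0001,"dz":0.0011,"ax":-0.1,"ay":-28.9,"az":-0.1,"fingers":-1}
{"dx":-0.0454,"dy":-0.0000,"dz":0.0221,"ax":-0.1,"ay":-28.9,"az":-0.1,"fingers":-1}
{"dx":-0.0444,"dy":-0.0000,"dz":0.0296,"ax":-0.1,"ay":-28.9,"az":-0.1,"fingers":-1}
```

View pics/s3.png

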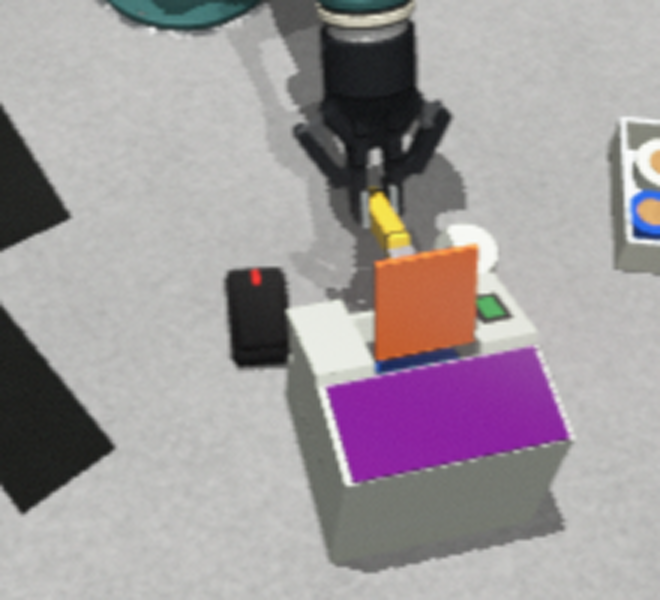

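```bash
python3 -m inch '[{"dx":-0.03,"dy":0,"dz":0.001,"ax":0,"ay":0,"az":0,"fingers":-1},{"dx":-0.066,"dy":0,"dz":0.002,"ax":0,"ay":0,"az":0,"fingers":-1},{"dx":-0.065,"dy":0,"dz":-0.018,"ax":0,"ay":-9.5,"az":0,"fingers":-1},{"dx":-0.061,"dy":0,"dz":-0.04,"ax":0,"ay":-19,"az":0,"fingers":-1},{"dx":-0.056,"dy":0,"dz":-0.059,"ax":0,"ay":-28.9,"az":0,"fingers":-1},{"dx":-0.056,"dy":0,"dz":-0.059,"ax":0,"ay":-28.9,"az":0,"fingers":-1},{"dx":-0.056,"dy":0,"dz":-0.059,"ax":0,"ay":-28.9,"az":0,"fingers":-1}]'
python3 - <<'E'
from h import *
s=bot.read_state();print(s["q"],s["tool_pos"])
tip(.030,.075,0); tip(.040,.015,0); tip(.041,-.006,0); tip(.042,-.0135,0)
k=bot.get_calibration("wrist"); p,d=bot.read_camera("wrist"); 
P=[loc2w(sn(.035,-.010,0))[0]]; R0=R.from_rotvec(s["tcp_rot"]); P+=list(s["tool_pos"]+R0.apply([TT+[0,.01,0],TT-[0,.01,0]]))
print("pred button, tip corners",proj(P,k).round(1).tolist())
H,S,v=cv2.split(cv2.cvtColor(p,cv2.COLOR_BGR2HSV)); m=((H<4)|(H>174))&(S>130)&(v>60); m[:, :]=m
n,l,st,ce=cv2.connectedComponentsWithStats(m.astype(np.uint8)); print([(st[i].tolist(),ce[i].round(1).tolist()) for i in range(1,n) if st[i,4]>15])
cv2.imwrite("pics/w4.png",p)
E
```

```text
time: 12.42
tool_pos: [0.4225, 0.0237, 0.1838]
tcp_rot: [-3.134, 0.189, -0.003]
wrist_force: [-1.0, 0.3, -0.6]
width: 0.183
[-4.37551003e-03 -1.94459530e-01  2.16700481e+00  1.97230841e-03
  1.16691089e+00  1.68643025e+00] [0.42248466 0.02368224 0.18376237]
{"dx":0.0001,"dy":-0.0002,"dz":-0.0006,"ax":-0.1,"ay":-0.1,"az":-0.1,"fingers":-1}
{"dx":0.0375,"dy":-0.0002,"dz":0.0473,"ax":-0.1,"ay":-0.1,"az":-0.1,"fingers":-1}
{"dx":0.0484,"dy":-0.0002,"dz":0.0653,"ax":-0.1,"ay":-0.1,"az":-0.1,"fingers":-1}
{"dx":0.0529,"dy":-0.0002,"dz":0.0714,"ax":-0.1,"ay":-0.1,"az":-0.1,"fingers":-1}
pred button, tip corners [[320.0, -57.0], [347.4, -18.2], [296.5, -18.1]]
[([399, 148, 11, 18, 145], [403.8, 156.7])]
```

View pics/w4.png

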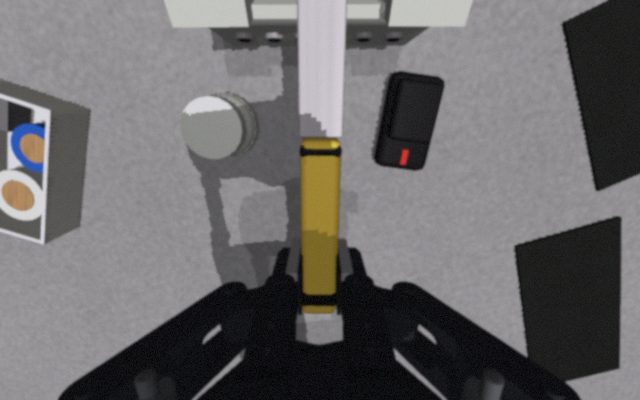

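```bash
python3 -m inch '[{"dx":0.02,"dy":0,"dz":0.02,"ax":0,"ay":0,"az":0,"fingers":-1},{"dx":0.0375,"dy":0,"dz":0.0473,"ax":0,"ay":0,"az":0,"fingers":-1},{"dx":0.046,"dy":0,"dz":0.06,"ax":0,"ay":0,"az":0,"fingers":-1},{"dx":0.0495,"dy":0,"dz":0.0665,"ax":0,"ay":0,"az":0,"fingers":-1},{"dx":0.051,"dy":0,"dz":0.069,"ax":0,"ay":0,"az":0,"fingers":-1},{"dx":0.0525,"dy":0,"dz":0.071,"ax":0,"ay":0,"az":0,"fingers":-1},{"dx":0.0525,"dy":0,"dz":0.071,"ax":0,"ay":0,"az":0,"fingers":-1},{"dx":0.0525,"dy":0,"dz":0.071,"ax":0,"ay":0,"az":0,"fingers":-1}]'
python3 - <<'E'
from h import *
s=bot.read_state();print(s["tool_pos"],s["wrist_force"],s["torque"])
tip(.042,-.0135,0); tip(.0425,-.0155,0); tip(.040,.015,0)
E
```

```text
time: 13.48
tool_pos: [0.4735, 0.0177, 0.1126]
tcp_rot: [-3.134, 0.189, -0.001]
wrist_force: [-3.7, 0.8, -0.1]
width: 0.19
[0.47345249 0.01770635 0.11263966] [-3.65194455  0.81918217 -0.08347666] [0.05114861 0.33539133 0.04502709]
{"dx":0.0017,"dy":-0.0001,"dz":0.0002,"ax":-0.1,"ay":-0.0,"az":-0.1,"fingers":-1}
{"dx":0.0031,"dy":-0.0001,"dz":0.0017,"ax":-0.1,"ay":-0.0,"az":-0.1,"fingers":-1}
{"dx":-0.0137,"dy":-0.0002,"dz":-0.0239,"ax":-0.1,"ay":-0.0,"az":-0.1,"fingers":-1}
```

```bash
python3 - <<'E'
from h import *
tip(.040,-.0165,0);tip(.039,-.0185,0)
E
python3 -m inch '[{"dx":0.0005,"dy":0,"dz":0.002,"ax":0,"ay":0,"az":0,"fingers":-1},{"dx":0.0005,"dy":0,"dz":0.0035,"ax":0,"ay":0,"az":0,"fingers":-1},{"dx":0.0005,"dy":0,"dz":0.0035,"ax":0,"ay":0,"az":0,"fingers":-1},{"dx":0.0005,"dy":0,"dz":0.0035,"ax":0,"ay":0,"az":0,"fingers":-1}]'
python3 - <<'E'
from h import *
s=bot.read_state();print(s["tool_pos"],s["wrist_force"],s["torque"])
tip(.042,-.0135,0); tip(.040,.015,0)
E
```

```text
{"dx":0.0014,"dy":-0.0001,"dz":0.0037,"ax":-0.1,"ay":-0.0,"az":-0.1,"fingers":-1}
{"dx":0.0015,"dy":-0.0001,"dz":0.0060,"ax":-0.1,"ay":-0.0,"az":-0.1,"fingers":-1}
time: 13.98
tool_pos: [0.4743, 0.0176, 0.1097]
tcp_rot: [-3.134, 0.189, -0.002]
wrist_force: [-4.8, 0.6, 5.8]
width: 0.183
[0.47425407 0.01762133 0.1097455 ] [-4.77578219  0.60729491  5.82784364] [-0.00101551  0.17580477 -0.0295632 ]
{"dx":0.0009,"dy":-0.0001,"dz":-0.0027,"ax":-0.1,"ay":-0.1,"az":-0.1,"fingers":-1}
{"dx":-0.0145,"dy":-0.0002,"dz":-0.0268,"ax":-0.1,"ay":-0.1,"az":-0.1,"fingers":-1}
```

```bash
python3 - <<'E'
from h import *
tip(.041,-.004,0);tip(.039,-.004,-5);tip(.039,-.0135,-5);tip(.039,-.017,-5);tip(.038,.015,-5)
E
```

```text
{"dx":-0.0045,"dy":-0.0001,"dz":-0.0106,"ax":-0.1,"ay":-0.1,"az":-0.1,"fingers":-1}
{"dx":-0.0067,"dy":-0.0002,"dz":-0.0206,"ax":-0.1,"ay":-5.1,"az":-0.1,"fingers":-1}
{"dx":-0.0022,"dy":-0.0002,"dz":-0.0122,"ax":-0.1,"ay":-5.1,"az":-0.1,"fingers":-1}
{"dx":-0.0005,"dy":-0.0001,"dz":-0.0092,"ax":-0.1,"ay":-5.1,"az":-0.1,"fingers":-1}
{"dx":-0.0167,"dy":-0.0002,"dz":-0.0368,"ax":-0.1,"ay":-5.1,"az":-0.1,"fingers":-1}
```

```bash
python3 -m inch '[{"dx":-0.0045,"dy":0,"dz":-0.0106,"ax":0,"ay":0,"az":0,"fingers":-1},{"dx":-0.0067,"dy":0,"dz":-0.0206,"ax":0,"ay":-5.1,"az":0,"fingers":-1},{"dx":-0.0067,"dy":0,"dz":-0.0206,"ax":0,"ay":-5.1,"az":0,"fingers":-1},{"dx":-0.0045,"dy":0,"dz":-0.0165,"ax":0,"ay":-5.1,"az":0,"fingers":-1},{"dx":-0.0022,"dy":0,"dz":-0.0122,"ax":0,"ay":-5.1,"az":0,"fingers":-1},{"dx":-0.0022,"dy":0,"dz":-0.0122,"ax":0,"ay":-5.1,"az":0,"fingers":-1}]'
python3 -m inch '[{"dx":0.0008,"dy":0,"dz":0.0015,"ax":0,"ay":0,"az":0,"fingers":-1},{"dx":0.0015,"dy":0,"dz":0.003,"ax":0,"ay":0,"az":0,"fingers":-1},{"dx":0.0015,"dy":0,"dz":0.003,"ax":0,"ay":0,"az":0,"fingers":-1},{"dx":0.0015,"dy":0,"dz":0.003,"ax":0,"ay":0,"az":0,"fingers":-1}]'
python3 - <<'E'
from h import *
s=bot.read_state();print(s["tool_pos"],s["wrist_force"],s["torque"])
tip(.039,-.017,-5); tip(.042,-.0185,-5);tip(.040,.015,-5)
p,d=bot.read_camera("top");k=bot.get_calibration("top"); cv2.imwrite("pics/t2.png",p)
for m in bot.masks_of("top","hatch"): print(m["p"],m["box"])
E
```

```text
time: 14.72
tool_pos: [0.4721, 0.0179, 0.1217]
tcp_rot: [-3.126, 0.188, 0.137]
wrist_force: [-0.4, -0.5, 2.2]
width: 0.186
time: 15.22
tool_pos: [0.4725, 0.0179, 0.1193]
tcp_rot: [-3.126, 0.188, 0.139]
wrist_force: [-6.1, 1.5, 9.2]
width: 0.188
[0.47245212 0.01785697 0.11927292] [-6.11941026  1.48834254  9.18238922] [-0.05611769  0.08569841 -0.02855241]
{"dx":0.0013,"dy":-0.0001,"dz":0.0002,"ax":-0.1,"ay":0.1,"az":-0.1,"fingers":-1}
{"dx":0.0047,"dy":-0.0001,"dz":-0.0002,"ax":-0.1,"ay":0.1,"az":-0.1,"fingers":-1}
{"dx":-0.0156,"dy":-0.0001,"dz":-0.0269,"ax":-0.1,"ay":0.1,"az":-0.1,"fingers":-1}
```

```bash
python3 -m inch '[{"dx":-0.002,"dy":0,"dz":-0.005,"ax":0,"ay":0,"az":0,"fingers":-1},{"dx":-0.0156,"dy":0,"dz":-0.027,"ax":0,"ay":0,"az":0,"fingers":-1},{"dx":-0.035,"dy":0,"dz":-0.06,"ax":0,"ay":0,"az":0,"fingers":-1},{"dx":-0.035,"dy":0,"dz":-0.06,"ax":0,"ay":0,"az":0,"fingers":-1}]'
python3 - <<'E'
from h import *
s=bot.read_state();print(s["tool_pos"],s["wrist_force"])
row([.425,-.1,.20],Rt(5));row([.430,-.25,.20],Rt(25));row([.434,-.335,.15],Rt(30.2));row([.434,-.335,.008],Rt(30.2))
k=bot.get_calibration("wrist"); p,d=bot.read_camera("wrist"); cv2.imwrite("pics/w5.png",p)
E
```

```text
time: 15.82
tool_pos: [0.4441, 0.0214, 0.1843]
tcp_rot: [-3.126, 0.188, 0.132]
wrist_force: [0.4, 0.4, -1.6]
width: 0.188
[0.44405603 0.02137489 0.18427285] [ 0.36702811  0.44797323 -1.62808583]
{"dx":-0.0057,"dy":0.1227,"dz":-0.0156,"ax":-0.6,"ay":4.8,"az":-11.9,"fingers":-1}
{"dx":0.0171,"dy":0.2711,"dz":-0.0179,"ax":-1.5,"ay":4.7,"az":-31.9,"fingers":-1}
{"dx":0.0355,"dy":0.3551,"dz":0.0305,"ax":-1.7,"ay":4.6,"az":-37.1,"fingers":-1}
{"dx":0.0474,"dy":0.3555,"dz":0.1720,"ax":-1.7,"ay":4.6,"az":-37.1,"fingers":-1}
```

View pics/w5.png

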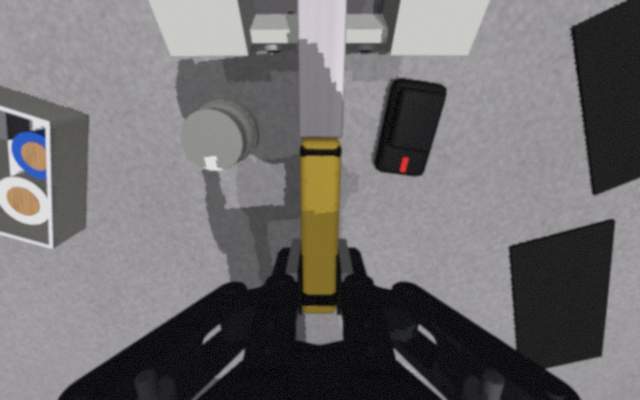

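```bash
python3 -m inch '[{"dx":-0.006,"dy":0.06,"dz":-0.015,"ax":0,"ay":3,"az":-6,"fingers":-1},{"dx":-0.006,"dy":0.12,"dz":-0.0156,"ax":-0.6,"ay":4.8,"az":-12,"fingers":-1},{"dx":0.003,"dy":0.18,"dz":-0.017,"ax":-1,"ay":4.8,"az":-20,"fingers":-1},{"dx":0.01,"dy":0.23,"dz":-0.018,"ax":-1.5,"ay":4.7,"az":-28,"fingers":-1},{"dx":0.022,"dy":0.29,"dz":-0.01,"ax":-1.6,"ay":4.7,"az":-33,"fingers":-1},{"dx":0.033,"dy":0.345,"dz":0.01,"ax":-1.7,"ay":4.6,"az":-37.1,"fingers":-1},{"dx":0.037,"dy":0.355,"dz":0.05,"ax":-1.7,"ay":4.6,"az":-37.1,"fingers":-1},{"dx":0.041,"dy":0.3553,"dz":0.1,"ax":-1.7,"ay":4.6,"az":-37.1,"fingers":-1},{"dx":0.044,"dy":0.3554,"dz":0.135,"ax":-1.7,"ay":4.6,"az":-37.1,"fingers":-1},{"dx":0.0455,"dy":0.3555,"dz":0.155,"ax":-1.7,"ay":4.6,"az":-37.1,"fingers":-1},{"dx":0.0455,"dy":0.3555,"dz":0.155,"ax":-1.7,"ay":4.6,"az":-37.1,"fingers":-1}]'
python3 - <<'E'
from h import *
s=bot.read_state();print(s["tool_pos"],s["wrist_force"])
row([.434,-.335,.0065],Rt(30.2))
E
```

```text
time: 17.25
tool_pos: [0.43, -0.333, 0.0197]
tcp_rot: [-3.026, -0.817, 0.01]
wrist_force: [0.0, 0.2, -2.0]
width: 0.185
[ 0.42999227 -0.33297204  0.01971406] [ 0.04959739  0.23359221 -2.0198202 ]
{"dx":0.0025,"dy":0.0039,"dz":0.0132,"ax":-0.5,"ay":0.3,"az":0.0,"fingers":-1}
```

```bash
python3 -m inch '[{"dx":0.0025,"dy":0.0039,"dz":0.006,"ax":-0.5,"ay":0.3,"az":0,"fingers":-1},{"dx":0.0025,"dy":0.0039,"dz":0.011,"ax":-0.5,"ay":0.3,"az":0,"fingers":-1},{"dx":0.0025,"dy":0.0039,"dz":0.0132,"ax":-0.5,"ay":0.3,"az":0,"fingers":-1},{"dx":0.0025,"dy":0.0039,"dz":0.0132,"ax":-0.5,"ay":0.3,"az":0,"fingers":-1},{"dx":0.0025,"dy":0.0039,"dz":0.0132,"ax":-0.5,"ay":0.3,"az":0,"fingers":0.2},{"dx":0.0025,"dy":0.0039,"dz":0.0132,"ax":-0.5,"ay":0.3,"az":0,"fingers":0.6},{"dx":0.0025,"dy":0.0039,"dz":0.0132,"ax":-0.5,"ay":0.3,"az":0,"fingers":1},{"dx":0.0025,"dy":0.0039,"dz":0.0132,"ax":-0.5,"ay":0.3,"az":0,"fingers":1},{"dx":0.0025,"dy":0.0039,"dz":0.0132,"ax":-0.5,"ay":0.3,"az":0,"fingers":1},{"dx":0.0025,"dy":0.0039,"dz":-0.03,"ax":-0.5,"ay":0.3,"az":0,"fingers":1},{"dx":0.0025,"dy":0.0039,"dz":-0.09,"ax":-0.5,"ay":0.3,"az":0,"fingers":1},{"dx":0.0025,"dy":0.0039,"dz":-0.15,"ax":-0.5,"ay":0.3,"az":0,"fingers":1},{"dx":0.0025,"dy":0.0039,"dz":-0.18,"ax":-0.5,"ay":0.3,"az":0,"fingers":1},{"dx":0.0025,"dy":0.0039,"dz":-0.18,"ax":-0.5,"ay":0.3,"az":0,"fingers":1}]'
python3 - <<'E'
from h import *
s=bot.read_state();print(s["wrist_force"])
k=bot.get_calibration("wrist"); p,d=bot.read_camera("wrist")
for t,z in(("pry_tool",.02),("mat",.004)):
    for m in bot.masks_of("wrist",t): print(t,round(m["p"],2),rect(m["region"],k,z))
H,S,v=cv2.split(cv2.cvtColor(p,cv2.COLOR_BGR2HSV)); y=big((H>22)&(H<35)&(S>120)); q=pts3(y,d,k); print("yel z",np.percentile(q[:,2],[10,50,90]),rect(y,k,.028))
k=bot.get_calibration("top"); pt,d=bot.read_camera("top")
for t,z in(("cream_jar",.06),("mouse",.02),("electrode_box",.05)):
    for m in bot.masks_of("top",t)[:1]: print(t,round(m["p"],2),rect(m["region"],k,z))
H,S,v=cv2.split(cv2.cvtColor(pt,cv2.COLOR_BGR2HSV)); m=((H<4)|(H>174))&(S>130); m[:,:250]=0;m[:,330:]=0;m[175:]=0
q=pts3(m,d,k); 
if len(q): print("red",len(q),np.median(q,0),"pred",loc2w(sn(.035,-.01)))
m=(H>5)&(H<18)&(S>120); m[:,:250]=0;m[:,330:]=0;m[:90]=0;m[180:]=0; q=pts3(big(m),d,k)
l=R.from_euler('z',-REC["yaw"],degrees=True).apply(q-np.r_[REC["o"],0]); e=l-[-.0077,0,.1704]; far=np.linalg.norm(e,axis=1)>.05
print("hatch angle",np.median(np.arctan2(e[far,2],-e[far,0]))+.5, far.sum())
w=cv2.resize(pt[80:240,230:430],None,fx=2,fy=2); sc=bot.read_camera("scene")[0][130:330,200:460]
cv2.imwrite("pics/fin.png",np.hstack([cv2.resize(w,(400,320)),cv2.resize(sc,(400,320))]))
E
```

```text
time: 19.0
tool_pos: [0.4375, -0.3376, 0.2035]
tcp_rot: [3.027, 0.818, 0.008]
wrist_force: [-0.7, 0.5, -1.1]
width: 1.002
[-0.71104028  0.54684491 -1.06225507]
pry_tool 0.81 (((432.3531494140625, -486.9256591796875), (69.07711791992188, 23.298442840576172), 43.39356994628906), array([ 0.43536549, -0.48500997]))
pry_tool 0.67 (((476.75958251953125, -309.27020263671875), (149.5825653076172, 19.320276260375977), 29.93747329711914), array([ 0.48235849, -0.30572506]))
mat 0.98 (((474.0774230957031, -320.49517822265625), (200.54869079589844, 101.19454193115234), 19.515796661376953), array([ 0.48276615, -0.31933729]))
mat 0.64 (((221.1942138671875, -296.3678283691406), (196.42481994628906, 133.09471130371094), 11.46930980682373), array([ 0.25215714, -0.29616205]))
yel z [0.02465918 0.02655753 0.02765092] (((456.5185546875, -320.4198303222656), (76.09075164794922, 21.258342742919922), 30.50725746154785), array([ 0.45623395, -0.32093165]))
cream_jar 0.85 (((487.73699951171875, 111.15672302246094), (65.68655395507812, 64.75724792480469), 1.7481549978256226), array([0.48730883, 0.11178422]))
mouse 0.79 (((471.4638977050781, -76.76080322265625), (57.524566650390625, 99.19151306152344), 75.58045959472656), array([ 0.47102071, -0.07691279]))
electrode_box 0.67 (((477.5622253417969, 334.2793884277344), (111.71168518066406, 149.8699951171875), 64.25041961669922), array([0.47697988, 0.33505246]))
red 60 [0.59215949 0.0028208  0.1240331 ] pred [[0.59152261 0.00376783 0.12300407]]
hatch angle 1.7281649650472484 70
```

View pics/fin.png

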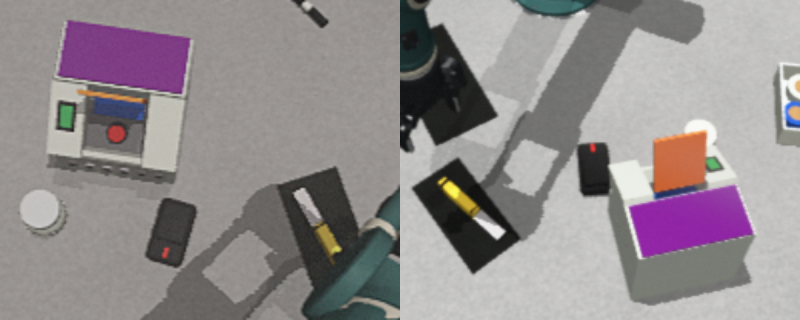

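```bash
python3 -c "
from workcell import bot
print(bot.finish_job())"
```

```text
the job is handed in; nothing more can be done
None
```

I levered the hatch open with the pry tool, pressed the red button in with its blade and let it spring back. The tool is back on its mat, and I handed the job in at about 19 s of the 67 s allowed. The hand-in reports no verdict, so the results below are my own measurements.

**Last checks:**
- **Hatch:** it stands open; depth puts it at about 1.6–1.7 rad.
- **Reset button:** it is out again, at its rest height to within about 1 mm. I could not see how far it went in because the blade hid it. I judge it was fully in from the forces: about 3 N as it travelled, then a hard stop at about 11 N, square to the slope.
- **Pry tool:** it lies flat and released on the smaller mat, about 24 mm along and 4 mm across from the mat's centre.
- **Cream jar, mouse and electrode box:** all are within about 2 mm of where they started, which is as fine as the measurement goes.
- **Robot:** the gripper is open and about 20 cm above the mat, touching nothing.

**What went wrong or disagreed:**
- My first move command was refused because it left out some of the required values.
- The first pose in front of the slot was out of reach: the elbow joint was at the end of its range. I came in closer instead.
- In the first press the blade may also have touched the front wall, so I pressed again with the blade tilted 5 degrees further down.

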